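# Set up the counter for weighing out a spice rub

## Robot

A 6-joint arm with a two-finger parallel gripper is mounted at the origin on a cart in front of the work surface, level with it; the furniture and walls round the work are solid. World frame = base frame: x ahead of the robot, y to its left, z up, the work surface at z = 0. Lengths are in m, angles in rad, forces in N, time in s.
With the tool pointing down it reaches from about 0.35 to 0.85 m from the base axis. Payload 8.1 kg.
Tool frame: the origin (TCP) lies on the centre line of the jaws, within the pads' length; the fingertips stand 17 mm ahead of it and the grasp point (between the pads) lies 2 mm behind it; z points along the fingers, y is the line along which they close (so a half turn about z gives the same grasp; the last joint's range is limited). The gripper opens to 93 mm and grips with 3 to 60 N. Pads are 15 mm wide; open, the fingers measure 128 mm over their backs; the gripper's body (75 mm by 188 mm) begins 65 mm behind the grasp point.
Start: joints at [1.221, 0.13, 1.488, -0, 1.523, -0.085], TCP at [0.157, 0.579, 0.236] pointing down, gripper open.
Joint ranges: [-2.96, 2.96], [-0.89, 2.26], [0.02, 2.5], [-1.34, 4.48], [0, 2.73], [-2.66, 2.66]. Speed limits (rad/s): [2.39, 2.39, 2.79, 3.14, 3.14, 3.14].

## Interface

Orientations are given as a rotation vector (axis times angle).
In Python, from plant import status, eyes, robot gives the robot as it stands. The module is installed in compiled form; this text tells all that it offers.
- The arm moves only by the tool servo_tool, never from a script. Its argument "plan" is text: rows parted by semicolons, each of 4 numbers parted by spaces: the shift along the tool's x, y, z in m, then the turn about the tool's z in degrees. A call has 1 to 12 rows; each row is the pose to reach, as a shift and turn from the pose commanded when the call began, along the tool's axes at that moment; what a row does not reach only later rows make up. A row lasts 1/12 s, in which the tool goes at most 41.7 mm and 7.16 degrees, less where a joint would pass 70% of its speed; a pose out of reach is approached as far as the arm can. A call with a gripper value outside its range is refused whole. "grip" is the closure, from -1 (fully open) to 1 (shut), set as the call begins (left out, the last holds). The fingers move at their own pace and stop on an object; "grip_force" is the grip in N (left out, the last holds). Time passes only in rows, so rows that repeat a pose let the fingers close. It gives the time, the measured TCP pose, the force, the opening and the grip force at its end, in the units of the state.
- status.read_state(): the state, without advancing time (a new reading comes with each control period).
- eyes.read_camera(name): name is "scene" or "top"; returns a dict with "image" (384x512x3 uint8, blue, green, red), "fovy" (degrees; the focal length in pixels is half the picture's height over the tangent of half this angle, whatever the lens; pixels are square), "cx", "cy" (the principal point, pixels), "k1" (the pictures are not rectified: a ray, as slopes to the right and down, at radius r is drawn at 1 + k1 r^2 times it, then the intrinsics apply), "world_from_camera" (4x4, takes a point from camera to world coordinates). Camera axes: x right, y down, z forward; pixel columns grow to the right and rows downward; lengths in m; the calibration is good to about 2 mm. A picture is of the moment at which its call begins. There is no depth.
- robot.close_job(): hands the job in; it is judged then, once.
The state is a dict: "t": time; "q": joint angles; "dq": joint speeds; "joint_torque": joint torques, N m; "tool_pos": TCP position; "orientation": TCP orientation; "force": force on the tool from outside, world axes, zero at the start; "wrist_torque": the same for the moment, N m; "opening": finger opening in m; "gripper_force": force on a finger pad.
Only numpy, scipy, OpenCV 4.12 (cv2) and the standard library are available. Lean on these libraries where they do the work, as an engineer would, in place of code of your own. Each camera call takes 0.05 s, during which the arm holds its last target. There are 200 camera calls.

## Task

Get the counter ready for weighing out a spice rub: stand the red beaker in the middle of the kitchen scale's pan, setting it down gently so that the pan is never pushed right down to its stop. Stand the seasonings fully down in the wells of the wooden caddy: the salt shaker in the middle well of the front row (the row nearer you), the gold-topped spice jar in the well to the left of the salt, the black-topped spice jar in the well to its right, and the pepper mill in the large well behind the salt. Left and right are as you see them from the robot; let nothing fall over, leave the lime-green beaker and the tin where they stand, and let go of everything at the end.

Things in the scene. Friction and masses are not known exactly. Their poses are not given: they have to be found in the camera images.
- red_beaker: red plastic beaker, open at the top, tapering: 46 mm wide at the foot, 61 mm at the rim, 71 mm high, about 0.12 kg. Origin: centre of its underside, z up. Starts upright on the counter.
- salt: glass salt shaker with a grey domed top, round, 44 mm wide up to 74 mm height, top 34 mm wide, 90 mm high, 0.1 kg. Origin: centre of its underside, z up. Starts upright on the counter.
- gold_jar: round spice jar with a gold-brown lid, 42 mm wide, 106 mm high, 0.11 kg. Origin: centre of its underside, z up. Starts upright on the counter.
- black_jar: round spice jar with a black lid, 40 mm wide, 105 mm high, 0.11 kg. Origin: centre of its underside, z up. Starts upright on the counter.
- mill: dark wooden pepper mill, 170 mm high, body up to 58 mm wide below 122 mm, head 49 mm wide from 123 to 159 mm height (fixed to the body), small steel knob on top; about 0.18 kg. Origin: centre of its underside, z up. Starts upright on the counter.
- lime_beaker: lime-green plastic beaker, 63 mm wide, 61 mm high, standing among the things to be moved; it stays where it is. Origin: centre of its underside.
- tin: food tin, 75 mm wide, 58 mm high, on the right of the counter; it stays where it is. Origin: centre of its underside.
- caddy: fixed pale wood block, 160 (x) by 240 (y) by 34 mm high. Origin: centre of underside; x to its back (away from robot, turned up to 0.2 rad), y left. Round wells, floor 8 mm above the origin: three in front, 58 mm wide, at x -42, y +78 (left), 0, -78 (right); a large one, 74 mm, at x +34, y 0, behind the middle. Two rectangular pockets beside it (x 30, y +-82; spoon in the left) stay as they are.
- scale: fixed white spring kitchen scale, 125 by 150 mm, slanted round dial in front, round steel pan on top. Origin: underside of the housing; x to its back (away from robot, turned up to 0.25 rad), y left. Pan centre at x +18 mm, y 0; pan 132 mm wide with a rolled edge 2 mm high, its upper surface 69 mm above the origin when empty.
- scale_pan (a joint): how far the scale's pan has sunk, in m: 0 when empty, stop at 0.014. It is sprung at 200 N/m; the red beaker alone sinks it by 4 to 7 mm.
Mind the look-alikes: they are no part of the job. What is shaped like the black_jar but blue or orange is not meant.

How it is judged:
At the end, for the whole second after the job is handed in: Gold jar front left, salt front middle, black jar front right, mill in the large well: upright on the well floor, within 14 mm of its centre. Red beaker upright within 18 mm of the pan's centre, pan sunk over 3 mm. All released and at rest; lime-green beaker and tin within 30 mm of their start (x of salt in the frame of caddy between -0.056 and -0.028 m and y of salt in the frame of caddy between -0.014 and 0.014 m and z of each of salt, gold_jar, black_jar, mill in the frame of caddy below 0.013 m and angle between each of salt, gold_jar, black_jar, mill, red_beaker's own z axis and vertical below 0.1 rad and linear speed of each of salt, gold_jar, black_jar, mill, red_beaker below 0.02 m/s and x of gold_jar in the frame of caddy between -0.056 and -0.028 m and y of gold_jar in the frame of caddy between 0.064 and 0.092 m and x of black_jar in the frame of caddy between -0.056 and -0.028 m and y of black_jar in the frame of caddy between -0.092 and -0.064 m and x of mill in the frame of caddy between 0.02 and 0.048 m and y of mill in the frame of caddy between -0.014 and 0.014 m and x of red_beaker in the frame of scale between 0 and 0.036 m and y of red_beaker in the frame of scale between -0.018 and 0.018 m and z of red_beaker in the frame of scale between 0.055 and 0.072 m and value of joint scale_pan above 0.003 m and distance of each of lime_beaker, tin from where it was at the start of the episode below 0.03 m); the robot touches nothing.
It fails at once if the scale's pan pushed down to its stop (more than 13.5 mm) (value of joint scale_pan above 0.0135 m).
It fails at once if the lime-green beaker or the tin moved by more than 30 mm (distance of any of lime_beaker, tin from where it was at the start of the episode above 0.03 m).
It fails at once if a beaker, jar, shaker or the mill knocked over (tilted by more than 0.7 rad) (angle between any of red_beaker, salt, gold_jar, black_jar, mill, lime_beaker's own z axis and vertical above 0.7 rad).
It also fails if it takes over 134 s, if anything falls off the work surface, if the arm or the gripper's body presses on something with over 40 N, if the wrist force passes 120 N, or if a joint passes its speed limit or range.

## Working session

There is one attempt and no reset: what is moved stays moved. The work goes in short steps, Python scripts to look and compute and a tool call to move; the robot and the scene stay as the last step left them, time stands still between calls to the robot, and variables do not carry over. Pictures are saved under pics/ and viewed, at most 14 in all, crops included, and the job is handed in when it is done.

Besides the shell and the picture viewer there is one more tool, called after ">>>" by a JSON object that holds its "method" and its "body", one argument or row to a line. servo_tool: Moves the arm, as the interface text tells. Its arguments: {"type":"object","properties":{"plan":{"type":"string"},"grip":{"type":"number"},"grip_force":{"type":"number"}},"required":["plan"]}

```bash
mkdir -p pics; cat > h.py <<'E'
import numpy as np, cv2
from plant import status, eyes, robot
def ray(c,u,v):
    h=192.0/np.tan(np.radians(c['fovy'])/2)
    K=np.array([[h,0,c['cx']],[0,h,c['cy']],[0,0,1.]])
    xd=np.array([(u-c['cx'])/h,(v-c['cy'])/h]); x=xd.copy()
    for _ in range(30): x=xd/(1+c['k1']*(x@x))
    T=np.array(c['world_from_camera'])
    return T[:3,3],T[:3,:3]@np.array([x[0],x[1],1])
def at(c,u,v,z):
    o,d=ray(c,u,v); return o+d*(z-o[2])/d[2]
def proj(c,P):
    T=np.array(c['world_from_camera']);h=192.0/np.tan(np.radians(c['fovy'])/2)
    p=T[:3,:3].T@(np.array(P)-T[:3,3]); x=p[:2]/p[2]; x=x*(1+c['k1']*(x@x)); return np.array([c['cx']+h*x[0],c['cy']+h*x[1]])
E
python3 - <<'E'
from h import *
import pickle
for n in("scene","top"):
    c=eyes.read_camera(n); pickle.dump(c,open(n+'0.pkl','wb'))
    cv2.imwrite(f'pics/{n}0.png',cv2.resize(c['image'],None,fx=1.5,fy=1.5,interpolation=cv2.INTER_CUBIC))
    print(n,c['fovy'],c['cx'],c['cy'],c['k1'],np.round(c['world_from_camera'],3))
s=status.read_state();print(s)
E
```

```text
scene 47.10846285094218 252.8112845519568 187.36145873847713 -0.07398671988548522 [[ 0.569 -0.461  0.681 -0.324]
 [-0.823 -0.322  0.469 -0.636]
 [ 0.003 -0.827 -0.562  0.752]
 [ 0.     0.     0.     1.   ]]
top 48.080266004601526 256.3188603416715 194.61040638581812 -0.08800604272443437 [[ 1.900e-02 -9.900e-01  1.380e-01  3.260e-01]
 [-1.000e+00 -1.900e-02  4.000e-03 -7.400e-02]
 [-1.000e-03 -1.380e-01 -9.900e-01  1.279e+00]
 [ 0.000e+00  0.000e+00  0.000e+00  1.000e+00]]
{'t': 0.1, 'q': array([ 1.22062237e+00,  1.31049576e-01,  1.48915701e+00, -3.76227962e-05,
        1.52300756e+00, -8.53692196e-02]), 'dq': array([-0.00077647, -0.00223083, -0.0007031 ,  0.00039895,  0.00068247,
        0.00047214]), 'joint_torque': array([ 1.33720747e-03, -5.61338210e+01, -4.93099737e+01,  7.70279369e-02,
        2.90405669e-02, -3.02779131e-05]), 'tool_pos': array([0.15684057, 0.57863973, 0.23472122]), 'orientation': array([-4.14695681e-01, -3.11378469e+00,  2.49937376e-03]), 'force': array([-0.10365772,  0.50255622,  0.36222146]), 'wrist_torque': array([-0.01837399, -0.01232416, -0.0060805 ]), 'gripper_force': 0.0, 'opening': 0.09323084266621533}
```

View pics/scene0.png

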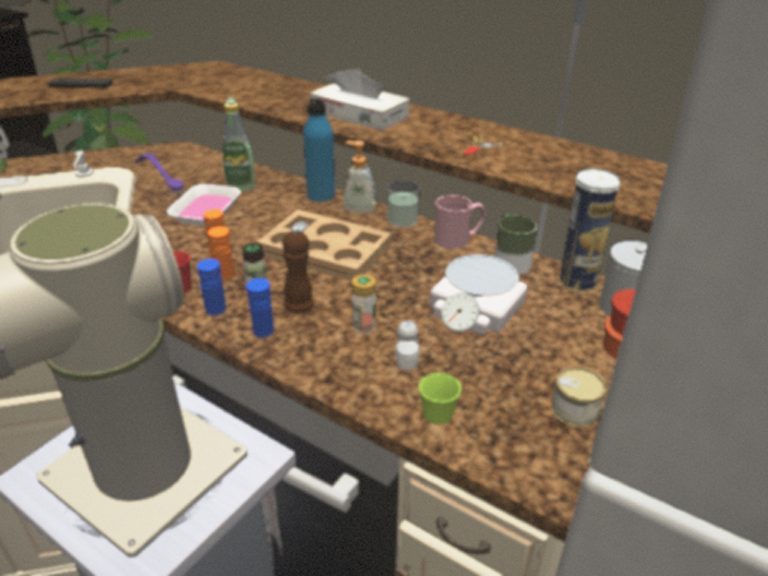

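View pics/top0.png

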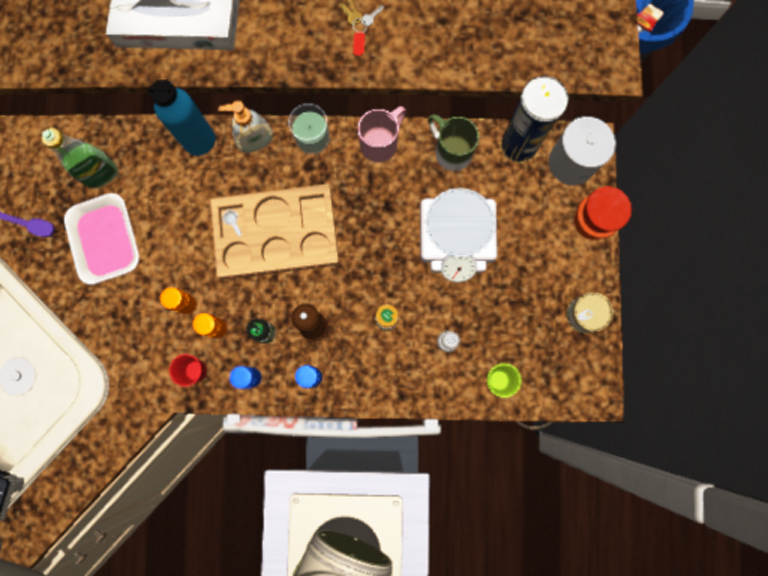

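The scene view shows red beaker, black jar, mill, gold jar, salt and lime from left to right. In the enlarged top view they sit at about (185,370), (260,330), (307,320), (387,316), (449,341) and (504,380). The caddy is at (275,232), the scale pan at (460,222) and the tin at (592,312). I'll enlarge these areas.

```bash
python3 - <<'E'
import pickle,cv2
c=pickle.load(open('top0.pkl','rb'))['image']
def s(n,x0,y0,w,h):
    im=cv2.resize(c[y0:y0+h,x0:x0+w],None,fx=4,fy=4,interpolation=cv2.INTER_CUBIC)
    for i in range(0,w,10): cv2.line(im,(i*4,0),(i*4,12 if i%50 else 24),(255,255,255),1)
    for i in range(0,h,10): cv2.line(im,(0,i*4),(12 if i%50 else 24,i*4),(255,255,255),1)
    cv2.imwrite(n,im)
s('pics/a.png',100,115,200,150); s('pics/b.png',240,115,180,150)
E
```

```text
(no output)
```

View pics/a.png

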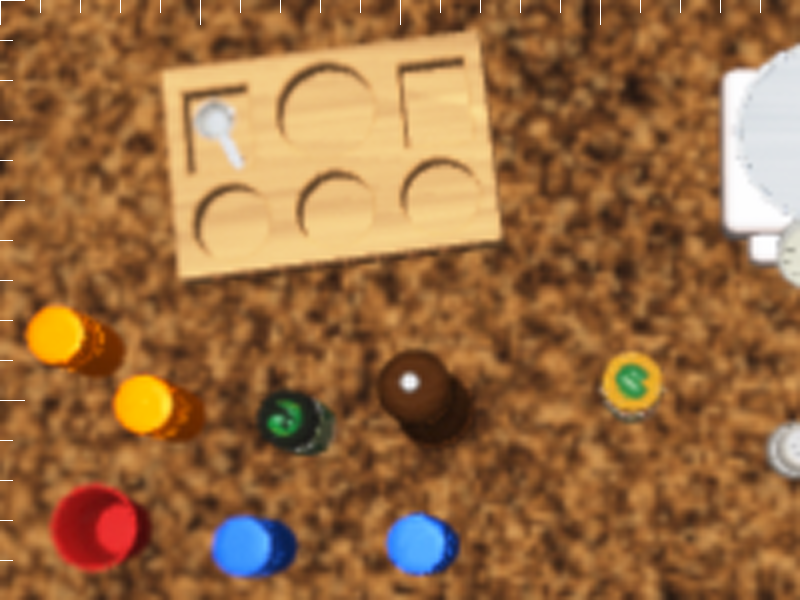

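View pics/b.png

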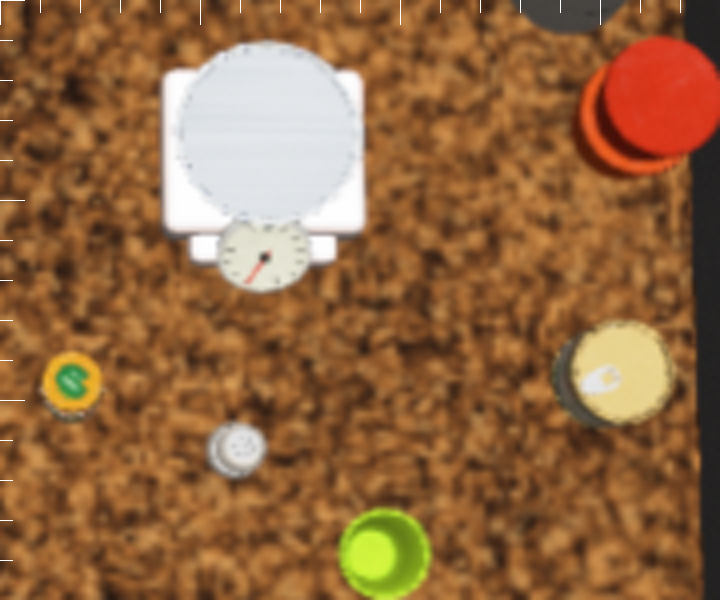

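Crop A (full px = 100+X/4, 115+Y/4): caddy corners (163,72), (478,31), (500,238), (181,273). Red rim (95,527), black lid (286,419), mill knob (409,381) and gold lid (631,381). Crop B: salt top (241,448), pan (269,132), lime (385,553), tin (621,372).

```bash
cat > m.py <<'E'
from h import *
import pickle
c=pickle.load(open('top0.pkl','rb')); s=pickle.load(open('scene0.pkl','rb'))
def px(X,Y,x0): return (X+.5)/4-.5+x0,(Y+.5)/4-.5+115
M=dict(red=(95,527,100,.071),black=(286,419,100,.105),millknob=(409,381,100,.17),millhead=(415,386,100,.159),gold=(631,381,100,.106),
 salt=(241,448,240,.09),pan=(269,132,240,.071),lime=(385,553,240,.061),tin=(621,372,240,.058))
P={k:at(c,*px(*v[:3]),v[3]) for k,v in M.items()}
C=[at(c,*px(X,Y,100),.034) for X,Y in((163,72),(478,31),(500,238),(181,273))]
cc=np.mean(C,0); A=[C[0]-C[1],C[3]-C[2]]; yaw=np.mean([np.arctan2(-a[0],a[1]) for a in A])
B=[C[0]-C[3],C[1]-C[2]]
if __name__=='__main__':
    for k in P: print(k,P[k].round(4))
    print('caddy',cc.round(4),'yaw',yaw.round(3),[np.arctan2(b[1],b[0]).round(3) for b in B],[np.linalg.norm(a).round(3) for a in A+B])
    E=[at(c,*px(X,Y,240),.05) for X,Y in((165,232),(362,232))]; print('scale yaw',np.arctan2(-(E[0]-E[1])[0],(E[0]-E[1])[1]))
R=np.array([[np.cos(yaw),-np.sin(yaw)],[np.sin(yaw),np.cos(yaw)]])
W={n:cc[:2]+R@np.array(p) for n,p in dict(goldW=(-.042,.078),saltW=(-.042,0),blackW=(-.042,-.078),millW=(.034,0)).items()}
if __name__=='__main__':
    for n in W: print(n,W[n].round(4))
    D=dict(red=(.061,.071),black=(.04,.105),millhead=(.049,.159),gold=(.042,.106),salt=(.034,.088),pan=(.132,.071),lime=(.063,.061),tin=(.075,.058))
    F=dict(red=.046,black=.04,millhead=.056,gold=.042,salt=.044,lime=.045,tin=.075)
    im=cv2.resize(s['image'],None,fx=3,fy=3,interpolation=cv2.INTER_CUBIC)
    def circ(p,d,z,col):
        t=np.linspace(0,2*np.pi,40); q=[proj(s,(p[0]+d/2*np.cos(a),p[1]+d/2*np.sin(a),z))*3+1 for a in t]
        cv2.polylines(im,[np.int32(q)],True,col,1)
    for k,(d,z) in D.items(): circ(P[k],d,z,(255,255,0))
    for k,d in F.items(): circ(P[k],d,0.001,(255,0,255))
    for n in W: circ(W[n],.074 if n=='millW' else .058,.034,(0,255,0))
    a=im[390:850,330:1130]; cv2.imwrite('pics/ov.png',a[:,:800])
E
python3 m.py
```

```text
red [0.3394 0.3025 0.071 ]
black [0.4159 0.1633 0.105 ]
millknob [0.4373 0.0711 0.17  ]
millhead [0.4352 0.0684 0.159 ]
gold [ 0.4467 -0.0728  0.106 ]
salt [ 0.404  -0.1911  0.09  ]
pan [ 0.6332 -0.2121  0.071 ]
lime [ 0.3337 -0.2962  0.061 ]
tin [ 0.4653 -0.4683  0.058 ]
caddy [0.6203 0.1542 0.034 ] yaw 0.138 [np.float64(0.148), np.float64(0.135)] [np.float64(0.239), np.float64(0.237), np.float64(0.154), np.float64(0.159)]
scale yaw 0.0201510350201288
goldW [0.5679 0.2256]
saltW [0.5787 0.1484]
blackW [0.5894 0.0711]
millW [0.6539 0.1588]
```

View pics/ov.png

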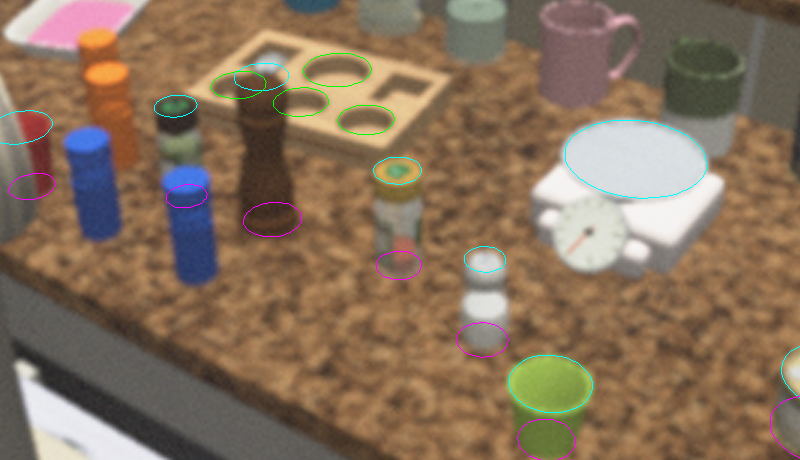

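Projected outlines from the top-view fits line up with the scene camera on every object, so the positions hold. Now a move helper.

```bash
cat > w.py <<'E'
import sys
from h import *
from scipy.spatial.transform import Rotation as Ro
def go(*wps):
    """wps: (x,y,z,yawdeg of tool y axis, mod 180; None keeps). shifts in tool axes from current pose"""
    s=status.read_state(); R0=Ro.from_rotvec(s['orientation']).as_matrix(); p0=s['tool_pos']
    ps0=np.degrees(np.arctan2(R0[1,1],R0[0,1])); 
    print('t',s['t'].__round__(2),'tcp',p0.round(4),'yyaw',ps0.round(1),'tilt',np.round(np.degrees(np.arccos(-R0[2,2])),2),'q1,q6',np.degrees(s['q'][[0,5]]).round(0),'F',s['force'].round(2),'open',round(s['opening'],4),'gf',round(s['gripper_force'],1))
    for w in wps:
        d=R0.T@(np.array(w[:3])-p0); dq1=np.degrees(np.arctan2(w[1],w[0])-np.arctan2(p0[1],p0[0]))
        o=[0.] if w[3] is None else [-((w[3]-ps0+k)) for k in(-360,-180,0,180,360)]
        o=[(round(a,1),round(np.degrees(s['q'][5])+a+dq1)) for a in o]
        print('shift',d.round(4),'turn,q6:',[a for a in o if abs(a[1])<140], 'rows',int(np.ceil(np.linalg.norm(d)/.0417)))
if __name__=='__main__':
    go(*[tuple(None if v=='n' else float(v) for v in a.split(',')) for a in sys.argv[1:]])
E
python3 - <<'E'
from m import *
for n,X,Y in(('blue1',243,546),('blue2',416,545),('or1',57,335),('or2',145,404)): print(n,at(c,*px(X,Y,100),.105).round(3))
E
python3 w.py .34,.3025,.2,0 .34,.3025,.2,45 .34,.3025,.2,-45
```

```text
blue1 [0.329 0.189 0.105]
blue2 [0.332 0.071 0.105]
or1 [0.471 0.327 0.105]
or2 [0.424 0.262 0.105]
t 0.1 tcp [0.1568 0.5786 0.2347] yyaw 74.8 tilt 0.09 q1,q6 [70. -5.] F [-0.1   0.5   0.36] open 0.0932 gf 0.0
shift [-0.249  -0.2185  0.035 ] turn,q6: [(np.float64(74.8), 37)] rows 8
shift [-0.249  -0.2185  0.035 ] turn,q6: [(np.float64(29.8), -8)] rows 8
shift [-0.249  -0.2185  0.035 ] turn,q6: [(np.float64(119.8), 82), (np.float64(-60.2), -98)] rows 8
```

>>> {"method": "servo_tool", "body": {
  "plan": "-0.125 -0.109 0.017 15;-0.249 -0.2185 0.035 30;-0.249 -0.2185 0.035 30;-0.249 -0.2185 0.035 30;-0.249 -0.2185 0.035 30;-0.249 -0.2185 0.035 30;-0.249 -0.2185 0.035 30;-0.249 -0.2185 0.035 30;-0.249 -0.2185 0.035 30;-0.249 -0.2185 0.035 30;-0.249 -0.2185 0.035 30;-0.249 -0.2185 0.035 30",
  "grip": -1
}}

```text
t: 1.1
tool_pos: [0.3395, 0.3041, 0.2007]
orientation: [-1.205, -2.901, -0.0]
force: [-0.3, 0.5, 0.2]
opening: 0.0929
gripper_force: 0.0
```

```bash
python3 w.py .3395,.3025,.05,45
```

```text
t 1.1 tcp [0.3395 0.3041 0.2007] yyaw 44.9 tilt 0.03 q1,q6 [ 35. -10.] F [-0.32  0.46  0.22] open 0.0929 gf 0.0
shift [-0.0011 -0.0011  0.1507] turn,q6: [(np.float64(-0.1), -10)] rows 4
```

>>> {"method": "servo_tool", "body": {
  "plan": "0 0 0.04 0;0 0 0.08 0;0 0 0.115 0;0 0 0.14 0;0 0 0.15 0;0 0 0.15 0;0 0 0.15 0"
}}

```text
t: 1.68
tool_pos: [0.3399, 0.3041, 0.0513]
orientation: [-1.204, -2.902, 0.0]
force: [0.4, 0.7, 0.6]
opening: 0.0931
gripper_force: 0.0
```

```bash
python3 w.py .3395,.3025,.05,45
```

```text
t 1.68 tcp [0.3399 0.3041 0.0513] yyaw 44.9 tilt 0.01 q1,q6 [ 35. -10.] F [0.45 0.71 0.63] open 0.0931 gf 0.0
shift [-0.0008 -0.0013  0.0013] turn,q6: [(np.float64(-0.1), -10)] rows 1
```

>>> {"method": "servo_tool", "body": {
  "plan": "0 0 0 0;0 0 0 0;0 0 0 0;0 0 0 0;0 0 0 0;0 0 0 0;0 0 0 0;0 0 0 0;0 0 0 0;0 0 0 0",
  "grip": 1,
  "grip_force": 10
}}

```text
t: 2.52
tool_pos: [0.3406, 0.3033, 0.0511]
orientation: [1.207, 2.9, 0.001]
force: [0.4, 0.7, 5.7]
opening: 0.0595
gripper_force: 10.0
```

```bash
python3 w.py .3395,.3025,.05,45
```

```text
t 2.52 tcp [0.3406 0.3033 0.0511] yyaw 44.8 tilt 0.06 q1,q6 [ 35. -10.] F [0.45 0.67 5.71] open 0.0595 gf 10.0
shift [ 0.0002 -0.0014  0.0011] turn,q6: [(np.float64(-0.2), -10)] rows 1
```

>>> {"method": "servo_tool", "body": {
  "plan": "0 0 -0.015 0;0 0 -0.04 0;0 0 -0.08 0;0 0 -0.12 0;0 0 -0.16 0;0 0 -0.19 0;0 0 -0.2 0;0 0 -0.2 0;0 0 -0.2 0"
}}

```text
t: 3.27
tool_pos: [0.3398, 0.3028, 0.2491]
orientation: [-1.206, -2.9, 0.002]
force: [-0.2, 0.4, -2.5]
opening: 0.0595
gripper_force: 10.0
```

```bash
python3 w.py .48,.04,.25,60 .633,-.212,.25,70; python3 -c "
from h import *
c=eyes.read_camera('scene');cv2.imwrite('pics/g1.png',cv2.resize(c['image'],None,fx=1.5,fy=1.5))"
```

```text
t 3.27 tcp [0.3398 0.3028 0.2491] yyaw 44.8 tilt 0.09 q1,q6 [ 35. -10.] F [-0.19  0.44 -2.51] open 0.0595 gf 10.0
shift [-0.2852 -0.0858 -0.0008] turn,q6: [(np.float64(164.8), 118), (np.float64(-15.2), -62)] rows 8
shift [-0.5718 -0.1549 -0.0008] turn,q6: [(np.float64(154.8), 85), (np.float64(-25.2), -95)] rows 15
```

View pics/g1.png

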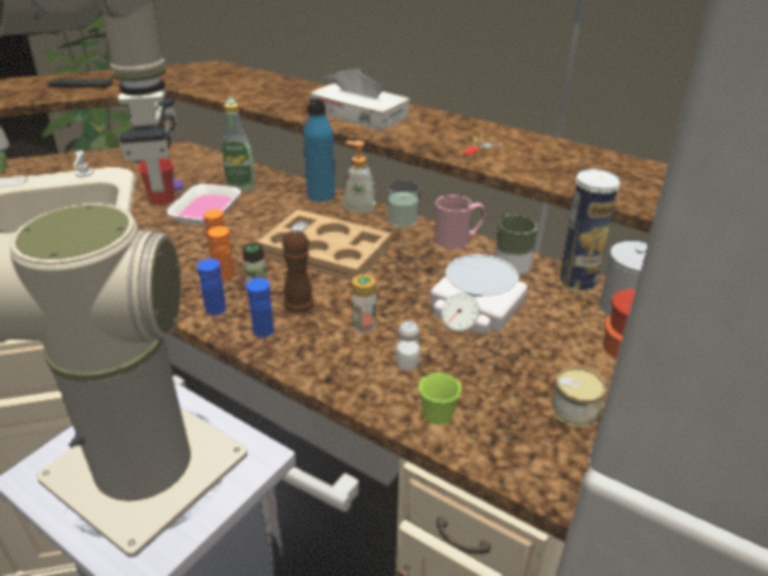

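The red beaker hangs in the gripper upright (at 158,185) and nothing else has moved. I'll carry it to the pan at this height.

>>> {"method": "servo_tool", "body": {
  "plan": "-0.015 -0.004 0 0;-0.045 -0.012 0 0;-0.085 -0.023 0 0;-0.125 -0.034 0 0;-0.165 -0.045 0 0;-0.205 -0.056 0 0;-0.245 -0.067 0 0;-0.285 -0.078 0 0;-0.325 -0.089 0 0;-0.365 -0.1 0 0;-0.4 -0.109 0 0;-0.43 -0.117 0 0"
}}

```text
t: 4.32
tool_pos: [0.5595, -0.0867, 0.2465]
orientation: [-1.206, -2.895, 0.002]
force: [0.2, 1.0, -1.8]
opening: 0.0597
gripper_force: 10.0
```

>>> {"method": "servo_tool", "body": {
  "plan": "-0.03 -0.008 0 0;-0.06 -0.016 0 0;-0.09 -0.024 0 0;-0.12 -0.032 0 0;-0.137 -0.037 0 0;-0.142 -0.038 0 0;-0.142 -0.038 0 0;-0.142 -0.038 0 0;-0.142 -0.038 0 0"
}}

```text
t: 5.07
tool_pos: [0.6328, -0.2105, 0.2495]
orientation: [-1.204, -2.899, -0.001]
force: [-0.2, 0.5, -0.1]
opening: 0.0596
gripper_force: 10.0
```

```bash
python3 w.py .633,-.212,.13,n; python3 -c "
from h import *
c=eyes.read_camera('scene');cv2.imwrite('pics/g2.png',cv2.resize(c['image'][120:270,230:390],None,fx=4,fy=4))"
```

```text
t 5.07 tcp [ 0.6328 -0.2105  0.2495] yyaw 44.9 tilt 0.12 q1,q6 [-23. -68.] F [-0.23  0.51 -0.13] open 0.0596 gf 10.0
shift [-0.0015 -0.0009  0.1195] turn,q6: [(0.0, -68)] rows 3
```

View pics/g2.png

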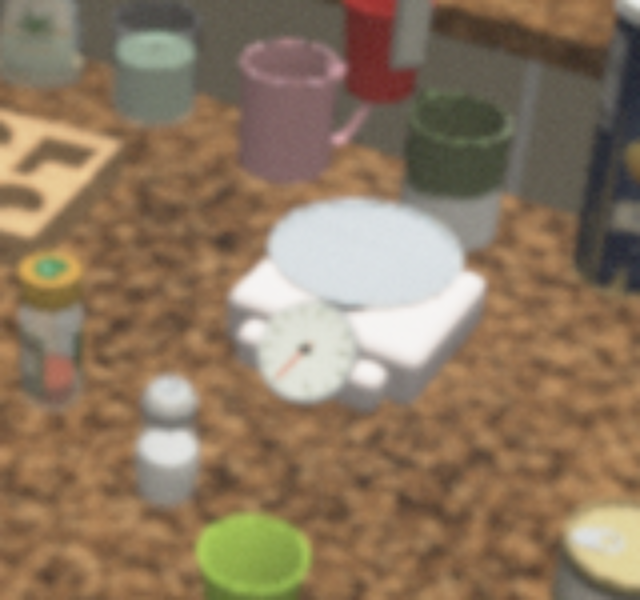

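The beaker hangs above the pan; its foot's lowest edge is at crop (382,100), i.e. pixel (325,145). I'll check that against the expected bottom height.

```bash
python3 - <<'E'
from m import *
for z in(.19,.1975,.205):
    q=np.array([proj(s,(.633+.023*np.cos(a),-.211+.023*np.sin(a),z)) for a in np.linspace(0,6.28,60)]); print(z,q.min(0),q.max(0))
E
```

```text
0.19 [316.49132585 140.63616467] [333.87731349 148.97158474]
0.1975 [316.72387414 138.16946747] [334.17183047 146.45170387]
0.205 [316.95775075 135.68588489] [334.46802851 143.91387045]
```

>>> {"method": "servo_tool", "body": {
  "plan": "-0.001 -0.001 0.02 0;-0.0015 -0.001 0.05 0;-0.0015 -0.001 0.08 0;-0.0015 -0.001 0.1 0;-0.0015 -0.001 0.115 0;-0.0015 -0.001 0.117 0;-0.0015 -0.001 0.117 0;-0.0015 -0.001 0.117 0"
}}

```text
t: 5.78
tool_pos: [0.6344, -0.2133, 0.1352]
orientation: [1.205, 2.899, 0.0]
force: [0.3, -0.1, -1.7]
opening: 0.0594
gripper_force: 10.0
```

```bash
python3 w.py .633,-.212,.113,n
```

```text
t 5.78 tcp [ 0.6344 -0.2133  0.1352] yyaw 44.9 tilt 0.1 q1,q6 [-23. -68.] F [ 0.26 -0.1  -1.72] open 0.0594 gf 10.0
shift [ 0.002  -0.0001  0.0222] turn,q6: [(0.0, -68)] rows 1
```

>>> {"method": "servo_tool", "body": {
  "plan": "0.001 0 0.003 0;0.001 0 0.006 0;0.001 0 0.009 0;0.001 0 0.011 0;0.001 0 0.013 0;0.001 0 0.015 0;0.001 0 0.016 0;0.001 0 0.017 0;0.001 0 0.018 0;0.001 0 0.019 0;0.001 0 0.019 0;0.001 0 0.019 0"
}}

```text
t: 6.78
tool_pos: [0.6331, -0.213, 0.1147]
orientation: [1.206, 2.901, -0.0]
force: [0.6, -0.1, -0.2]
opening: 0.0597
gripper_force: 10.0
```

>>> {"method": "servo_tool", "body": {
  "plan": "0 0 0 0;0 0 0 0;0 0 0 0;0 0 0 0;0 0 0 0;0 0 0 0",
  "grip": 0.1,
  "grip_force": 3
}}

```text
t: 7.28
tool_pos: [0.6331, -0.213, 0.1147]
orientation: [1.207, 2.901, -0.0]
force: [0.4, 0.1, -0.5]
opening: 0.0599
gripper_force: 3.0
```

>>> {"method": "servo_tool", "body": {
  "plan": "0 0 0 0;0 0 0 0;0 0 0 0;0 0 0 0;0 0 0 0;0 0 0 0;0 0 0 0;0 0 0 0",
  "grip": -0.5
}}

```text
t: 7.95
tool_pos: [0.6331, -0.213, 0.1146]
orientation: [1.207, 2.901, -0.0]
force: [-0.2, 0.3, 0.2]
opening: 0.0699
gripper_force: 0.0
```

>>> {"method": "servo_tool", "body": {
  "plan": "0 0 0 0;0 0 0 0;0 0 0 0;0 0 0 0;0 0 0 0;0 0 0 0",
  "grip": -1
}}

```text
t: 8.45
tool_pos: [0.6331, -0.213, 0.1146]
orientation: [-1.207, -2.901, 0.0]
force: [-0.6, -0.4, 0.6]
opening: 0.0931
gripper_force: 0.0
```

>>> {"method": "servo_tool", "body": {
  "plan": "0 0 -0.01 0;0 0 -0.03 0;0 0 -0.06 0;0 0 -0.095 0;0 0 -0.1 0;0 0 -0.1 0"
}}

```text
t: 8.95
tool_pos: [0.6353, -0.2138, 0.2202]
orientation: [1.203, 2.893, -0.0]
force: [0.9, 0.2, -0.3]
opening: 0.0926
gripper_force: 0.0
```

```bash
python3 w.py .404,-.191,.2,100 .404,-.191,.2,45; python3 -c "
from h import *
c=eyes.read_camera('scene');cv2.imwrite('pics/g3.png',cv2.resize(c['image'][120:270,230:390],None,fx=4,fy=4))"
```

```text
t 8.95 tcp [ 0.6353 -0.2138  0.2202] yyaw 44.8 tilt 0.47 q1,q6 [-23. -68.] F [ 0.86  0.24 -0.25] open 0.0926 gf 0.0
shift [ 0.1794 -0.148   0.0184] turn,q6: [(np.float64(124.8), 50), (np.float64(-55.2), -130)] rows 6
shift [ 0.1794 -0.148   0.0184] turn,q6: [(np.float64(179.8), 105), (np.float64(-0.2), -75)] rows 6
```

View pics/g3.png

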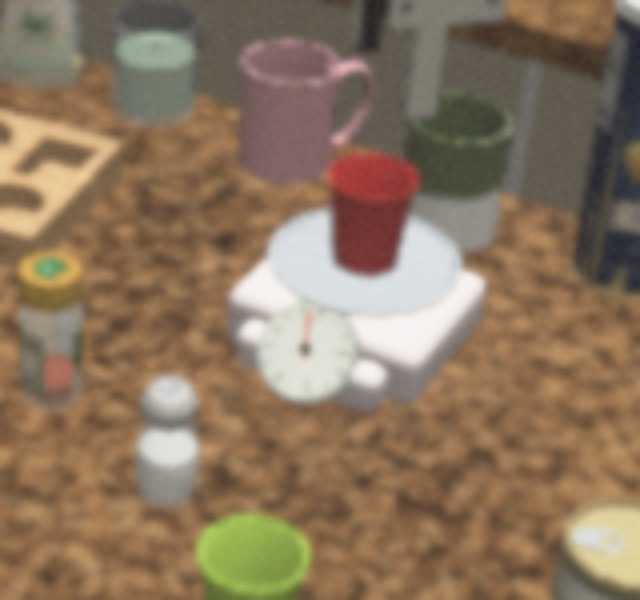

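The beaker stands centred on the pan (crop 370,220) and the dial has turned. Next is the salt.

>>> {"method": "servo_tool", "body": {
  "plan": "0.036 -0.03 0.004 0;0.072 -0.06 0.008 0;0.108 -0.09 0.012 0;0.14 -0.118 0.015 0;0.168 -0.139 0.018 0;0.179 -0.148 0.018 0;0.179 -0.148 0.018 0;0.179 -0.148 0.018 0;0.179 -0.148 0.018 0"
}}

```text
t: 9.75
tool_pos: [0.4021, -0.1903, 0.196]
orientation: [-1.207, -2.9, -0.0]
force: [0.7, -0.7, 0.3]
opening: 0.0932
gripper_force: 0.0
```

```bash
python3 w.py .404,-.191,.054,n
```

```text
t 9.75 tcp [ 0.4021 -0.1903  0.196 ] yyaw 44.8 tilt 0.02 q1,q6 [-32. -77.] F [ 0.67 -0.68  0.29] open 0.0932 gf 0.0
shift [-0.0019  0.0009  0.142 ] turn,q6: [(0.0, -77)] rows 4
```

>>> {"method": "servo_tool", "body": {
  "plan": "-0.002 0.001 0.03 0;-0.002 0.001 0.07 0;-0.002 0.001 0.105 0;-0.002 0.001 0.13 0;-0.002 0.001 0.141 0;-0.002 0.001 0.141 0;-0.002 0.001 0.141 0"
}}

```text
t: 10.33
tool_pos: [0.4046, -0.1911, 0.0559]
orientation: [-1.206, -2.9, -0.0]
force: [0.2, -0.4, 0.9]
opening: 0.0929
gripper_force: 0.0
```

>>> {"method": "servo_tool", "body": {
  "plan": "0 0 0 0;0 0 0 0;0 0 0 0;0 0 0 0;0 0 0 0;0 0 0 0;0 0 0 0;0 0 0 0;0 0 0 0;0 0 0 0;0 0 0 0;0 0 0 0",
  "grip": 1,
  "grip_force": 12
}}

```text
t: 11.33
tool_pos: [0.4042, -0.1911, 0.0557]
orientation: [1.206, 2.9, 0.0]
force: [0.1, 1.0, 0.4]
opening: 0.0387
gripper_force: 11.9
```

>>> {"method": "servo_tool", "body": {
  "plan": "0 0 -0.015 0;0 0 -0.04 0;0 0 -0.08 0;0 0 -0.12 0;0 0 -0.15 0;0 0 -0.165 0;0 0 -0.165 0;0 0 -0.165 0"
}}

```text
t: 12.0
tool_pos: [0.4043, -0.1913, 0.2207]
orientation: [1.206, 2.9, -0.001]
force: [-0.3, -0.1, -0.9]
opening: 0.0388
gripper_force: 11.8
```

```bash
python3 w.py .5787,.1484,.22,n
```

```text
t 12.0 tcp [ 0.4043 -0.1913  0.2207] yyaw 44.8 tilt 0.07 q1,q6 [-32. -77.] F [-0.31 -0.14 -0.89] open 0.0388 gf 11.8
shift [0.118  0.3632 0.0006] turn,q6: [(0.0, -37)] rows 10
```

>>> {"method": "servo_tool", "body": {
  "plan": "0.005 0.016 0 0;0.014 0.043 0 0;0.026 0.08 0 0;0.038 0.117 0 0;0.05 0.154 0 0;0.062 0.191 0 0;0.074 0.228 0 0;0.086 0.265 0 0;0.098 0.302 0 0;0.108 0.333 0 0;0.116 0.357 0 0;0.118 0.363 0 0"
}}

```text
t: 13.0
tool_pos: [0.5776, 0.1519, 0.2167]
orientation: [-1.201, -2.898, 0.003]
force: [0.2, 0.5, -0.6]
opening: 0.0385
gripper_force: 11.8
```

>>> {"method": "servo_tool", "body": {
  "plan": "0 0 0 0;0 0 0 0;0 0 0 0;0 0 0 0"
}}

```text
t: 13.33
tool_pos: [0.5778, 0.1471, 0.2201]
orientation: [-1.208, -2.899, 0.001]
force: [0.3, 0.2, -1.2]
opening: 0.0385
gripper_force: 11.8
```

```bash
python3 w.py .5787,.1484,.064,n; python3 -c "
from h import *
c=eyes.read_camera('scene');cv2.imwrite('pics/g4.png',cv2.resize(c['image'][60:210,130:290],None,fx=4,fy=4))
print(proj(c,(.579,.148,.165)),proj(c,(.579,.148,.255)))"
```

```text
t 13.33 tcp [0.5778 0.1471 0.2201] yyaw 44.7 tilt 0.06 q1,q6 [  9. -35.] F [ 0.3   0.17 -1.2 ] open 0.0385 gf 11.8
shift [0.0002 0.0017 0.1561] turn,q6: [(0.0, -35)] rows 4
[208.00894578 126.04257052] [206.38610579  97.81868097]
```

View pics/g4.png

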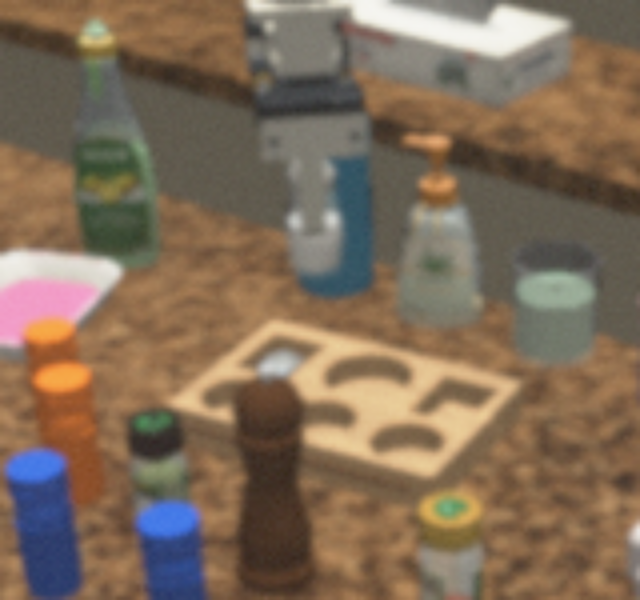

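The salt hangs upright under the gripper, its foot at crop (315,270) against an expected (312,264). I'll lower it into the well.

>>> {"method": "servo_tool", "body": {
  "plan": "0 0.0015 0.02 0;0 0.0015 0.05 0;0 0.0015 0.08 0;0 0.0015 0.105 0;0 0.0015 0.125 0;0 0.0015 0.138 0;0 0.0015 0.146 0;0 0.0015 0.152 0;0 0.0015 0.155 0;0 0.0015 0.156 0;0 0.0015 0.156 0;0 0.0015 0.156 0"
}}

```text
t: 14.38
tool_pos: [0.5802, 0.1497, 0.0658]
orientation: [1.206, 2.899, 0.002]
force: [0.0, -0.1, -1.2]
opening: 0.0388
gripper_force: 11.8
```

```bash
python3 w.py .5787,.1484,.0645,n
```

```text
t 14.38 tcp [0.5802 0.1497 0.0658] yyaw 44.8 tilt 0.11 q1,q6 [ 10. -35.] F [ 0.03 -0.07 -1.18] open 0.0388 gf 11.8
shift [ 0.0001 -0.002   0.0013] turn,q6: [(0.0, -35)] rows 1
```

>>> {"method": "servo_tool", "body": {
  "plan": "0 -0.001 0.001 0;0 -0.002 0.002 0;0 -0.002 0.002 0;0 -0.002 0.002 0"
}}

```text
t: 14.72
tool_pos: [0.5788, 0.1484, 0.0637]
orientation: [1.206, 2.899, 0.002]
force: [1.0, 1.2, 4.1]
opening: 0.039
gripper_force: 12.2
```

>>> {"method": "servo_tool", "body": {
  "plan": "0 0 0 0;0 0 0 0;0 0 0 0;0 0 0 0;0 0 0 0;0 0 0 0;0 0 0 0;0 0 0 0",
  "grip": -0.5
}}

```text
t: 15.38
tool_pos: [0.5779, 0.1482, 0.0625]
orientation: [-1.207, -2.9, 0.0]
force: [-0.4, 0.6, 0.6]
opening: 0.0692
gripper_force: 0.0
```

>>> {"method": "servo_tool", "body": {
  "plan": "0 0 -0.01 0;0 0 -0.03 0;0 0 -0.06 0;0 0 -0.1 0;0 0 -0.14 0;0 0 -0.18 0;0 0 -0.19 0;0 0 -0.19 0",
  "grip": -1
}}

```text
t: 16.05
tool_pos: [0.5805, 0.1486, 0.2594]
orientation: [1.203, 2.893, 0.008]
force: [0.6, 0.7, -0.4]
opening: 0.0928
gripper_force: 0.0
```

```bash
python3 w.py .4365,.070,.25,n; python3 -c "
from h import *
c=eyes.read_camera('top')
print(proj(c,(.5787,.1484,.098)))
x=c['image'][145:185,165:205]; cv2.imwrite('pics/g5.png',cv2.resize(c['image'][110:225,120:270],None,fx=5,fy=5))"
```

```text
t 16.05 tcp [0.5805 0.1486 0.2594] yyaw 44.8 tilt 0.57 q1,q6 [  9. -35.] F [ 0.55  0.73 -0.45] open 0.0928 gf 0.0
shift [ 0.0458 -0.1576  0.0079] turn,q6: [(0.0, -41)] rows 4
[179.56502023 161.85467809]
```

View pics/g5.png

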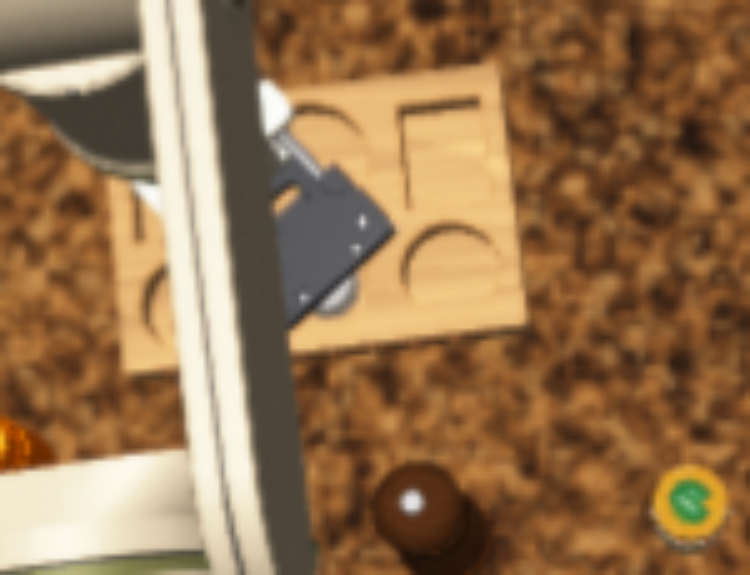

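The arm hides most of the salt; its foot edge shows at crop (335,290). The 4 N contact came at floor height (bottom 8 mm), so it is seated. On to the mill.

>>> {"method": "servo_tool", "body": {
  "plan": "0.01 -0.035 0.002 0;0.02 -0.07 0.004 0;0.03 -0.105 0.006 0;0.039 -0.135 0.008 0;0.046 -0.158 0.008 0;0.046 -0.158 0.008 0;0.046 -0.158 0.008 0;0.046 -0.158 0.008 0"
}}

```text
t: 16.77
tool_pos: [0.4335, 0.0695, 0.2437]
orientation: [-1.207, -2.9, 0.0]
force: [-0.1, 0.6, 0.4]
opening: 0.093
gripper_force: 0.0
```

```bash
python3 w.py .436,.0697,.14,n
```

```text
t 16.77 tcp [0.4335 0.0695 0.2437] yyaw 44.8 tilt 0.05 q1,q6 [  2. -42.] F [-0.14  0.56  0.44] open 0.093 gf 0.0
shift [-0.0018  0.002   0.1037] turn,q6: [(0.0, -42)] rows 3
```

>>> {"method": "servo_tool", "body": {
  "plan": "-0.001 0.001 0.03 0;-0.001 0.001 0.06 0;-0.001 0.001 0.085 0;-0.001 0.001 0.1 0;-0.001 0.001 0.103 0;-0.001 0.001 0.103 0;-0.001 0.001 0.103 0"
}}

```text
t: 17.35
tool_pos: [0.4356, 0.0697, 0.1423]
orientation: [1.206, 2.901, 0.0]
force: [0.5, 0.6, 0.4]
opening: 0.0929
gripper_force: 0.0
```

>>> {"method": "servo_tool", "body": {
  "plan": "0 0 0 0;0 0 0 0;0 0 0 0;0 0 0 0;0 0 0 0;0 0 0 0;0 0 0 0;0 0 0 0;0 0 0 0;0 0 0 0;0 0 0 0;0 0 0 0",
  "grip": 1,
  "grip_force": 15
}}

```text
t: 18.35
tool_pos: [0.435, 0.0695, 0.1417]
orientation: [1.207, 2.901, 0.0]
force: [-0.1, 0.3, 1.2]
opening: 0.048
gripper_force: 15.0
```

>>> {"method": "servo_tool", "body": {
  "plan": "0 0 -0.015 0;0 0 -0.04 0;0 0 -0.08 0;0 0 -0.115 0;0 0 -0.135 0;0 0 -0.14 0;0 0 -0.14 0;0 0 -0.14 0"
}}

```text
t: 19.02
tool_pos: [0.4343, 0.0693, 0.2798]
orientation: [-1.206, -2.899, 0.002]
force: [-0.4, -0.7, -2.7]
opening: 0.0482
gripper_force: 15.0
```

```bash
python3 w.py .6539,.1588,.28,n
```

```text
t 19.02 tcp [0.4343 0.0693 0.2798] yyaw 44.8 tilt 0.12 q1,q6 [  2. -42.] F [-0.43 -0.69 -2.72] open 0.0482 gf 15.0
shift [-0.0913  0.2188 -0.0006] turn,q6: [(0.0, -38)] rows 6
```

>>> {"method": "servo_tool", "body": {
  "plan": "-0.004 0.01 0 0;-0.012 0.028 0 0;-0.022 0.053 0 0;-0.033 0.079 0 0;-0.044 0.105 0 0;-0.055 0.132 0 0;-0.065 0.156 0 0;-0.074 0.178 0 0;-0.082 0.197 0 0;-0.087 0.21 0 0;-0.09 0.217 0 0;-0.091 0.219 0 0"
}}

```text
t: 20.02
tool_pos: [0.6539, 0.1595, 0.277]
orientation: [-1.204, -2.896, 0.005]
force: [0.7, -0.3, -2.4]
opening: 0.0482
gripper_force: 15.0
```

>>> {"method": "servo_tool", "body": {
  "plan": "0 0 0 0;0 0 0 0;0 0 0 0;0 0 0 0;0 0 0 0"
}}

```text
t: 20.43
tool_pos: [0.6541, 0.1591, 0.2819]
orientation: [1.207, 2.9, 0.0]
force: [0.6, 0.1, -1.4]
opening: 0.0479
gripper_force: 15.0
```

```bash
python3 w.py .6539,.1588,.15,n; python3 -c "
from h import *
c=eyes.read_camera('scene');cv2.imwrite('pics/g6.png',cv2.resize(c['image'][60:210,130:290],None,fx=4,fy=4))
print([(proj(c,(.6535,.1588,.138+z))-[130,60])*4 for z in (0,.17)])"
```

```text
t 20.43 tcp [0.6541 0.1591 0.2819] yyaw 44.8 tilt 0.02 q1,q6 [  9. -36.] F [ 0.58  0.13 -1.43] open 0.0479 gf 15.0
shift [-1.000e-04 -4.000e-04  1.319e-01] turn,q6: [(0.0, -36)] rows 4
[array([363.6211257 , 257.00730858]), array([355.34801593,  48.04867342])]
```

View pics/g6.png

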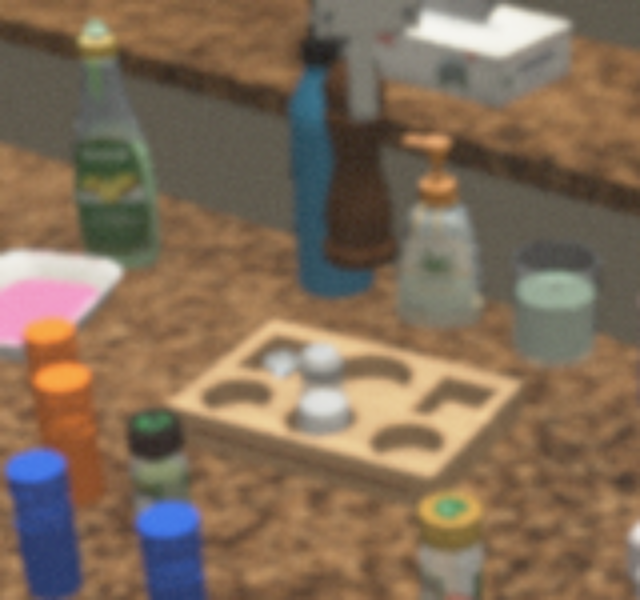

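The salt stands upright in the middle front well. The mill hangs straight, its foot near (361,255) as predicted, so I'll lower it.

>>> {"method": "servo_tool", "body": {
  "plan": "0 0 0.015 0;0 0 0.04 0;0 0 0.065 0;0 0 0.085 0;0 0 0.1 0;0 0 0.112 0;0 0 0.12 0;0 0 0.126 0;0 0 0.13 0;0 0 0.132 0;0 0 0.132 0;0 0 0.132 0"
}}

```text
t: 21.48
tool_pos: [0.6549, 0.1593, 0.1506]
orientation: [1.206, 2.9, 0.001]
force: [0.6, -0.7, -1.9]
opening: 0.0479
gripper_force: 15.0
```

```bash
python3 w.py .6539,.1588,.15,n
```

```text
t 21.48 tcp [0.6549 0.1593 0.1506] yyaw 44.8 tilt 0.08 q1,q6 [  9. -36.] F [ 0.63 -0.72 -1.88] open 0.0479 gf 15.0
shift [ 0.0003 -0.0011  0.0006] turn,q6: [(0.0, -36)] rows 1
```

>>> {"method": "servo_tool", "body": {
  "plan": "0 -0.001 0.001 0;0 -0.001 0.002 0;0 -0.001 0.002 0;0 -0.001 0.002 0"
}}

```text
t: 21.82
tool_pos: [0.6548, 0.1588, 0.1497]
orientation: [1.205, 2.898, 0.003]
force: [-0.2, 0.7, 5.2]
opening: 0.0476
gripper_force: 15.0
```

>>> {"method": "servo_tool", "body": {
  "plan": "0 0 0 0;0 0 0 0;0 0 0 0;0 0 0 0;0 0 0 0;0 0 0 0;0 0 0 0;0 0 0 0",
  "grip": -0.6
}}

```text
t: 22.48
tool_pos: [0.6536, 0.1586, 0.1475]
orientation: [-1.207, -2.901, 0.0]
force: [0.2, -0.7, -0.4]
opening: 0.0748
gripper_force: 0.0
```

>>> {"method": "servo_tool", "body": {
  "plan": "0 0 -0.01 0;0 0 -0.03 0;0 0 -0.06 0;0 0 -0.09 0;0 0 -0.11 0;0 0 -0.11 0;0 0 -0.11 0",
  "grip": -1
}}

```text
t: 23.07
tool_pos: [0.6548, 0.1588, 0.2606]
orientation: [1.205, 2.897, 0.004]
force: [-0.9, -0.7, -1.2]
opening: 0.0928
gripper_force: 0.0
```

```bash
python3 w.py .4467,-.0728,.26,8 .4467,-.0728,.26,98
```

```text
t 23.07 tcp [0.6548 0.1588 0.2606] yyaw 44.8 tilt 0.26 q1,q6 [  9. -36.] F [-0.91 -0.71 -1.22] open 0.0928 gf 0.0
shift [-0.0175 -0.3108 -0.0005] turn,q6: [(np.float64(36.8), -22)] rows 8
shift [-0.0175 -0.3108 -0.0005] turn,q6: [(np.float64(126.8), 68), (np.float64(-53.2), -112)] rows 8
```

>>> {"method": "servo_tool", "body": {
  "plan": "-0.002 -0.038 0 6;-0.004 -0.076 0 12;-0.006 -0.114 0 18;-0.009 -0.152 0 24;-0.011 -0.19 0 30;-0.013 -0.228 0 36;-0.015 -0.266 0 37;-0.017 -0.295 0 37;-0.0175 -0.309 0 37;-0.0175 -0.311 0 37;-0.0175 -0.311 0 37;-0.0175 -0.311 0 37"
}}

```text
t: 24.07
tool_pos: [0.4455, -0.0726, 0.2569]
orientation: [-2.064, -2.367, 0.0]
force: [-0.0, 0.3, -0.3]
opening: 0.093
gripper_force: 0.0
```

```bash
python3 w.py .4467,-.0728,.085,8
```

```text
t 24.07 tcp [ 0.4455 -0.0726  0.2569] yyaw 7.8 tilt 0.06 q1,q6 [-16. -24.] F [-0.02  0.3  -0.34] open 0.093 gf 0.0
shift [-0.0005  0.0013  0.1719] turn,q6: [(np.float64(-0.2), -24)] rows 5
```

>>> {"method": "servo_tool", "body": {
  "plan": "0 0 0.03 0;0 0 0.07 0;0 0 0.11 0;0 0 0.145 0;0 0 0.165 0;0 0 0.17 0;0 0 0.17 0;0 0 0.17 0"
}}

```text
t: 24.73
tool_pos: [0.4464, -0.0727, 0.0886]
orientation: [2.063, 2.369, 0.001]
force: [-0.4, -0.9, 0.5]
opening: 0.0929
gripper_force: 0.0
```

>>> {"method": "servo_tool", "body": {
  "plan": "0 0 0 0;0 0 0 0;0 0 0 0;0 0 0 0;0 0 0 0;0 0 0 0;0 0 0 0;0 0 0 0;0 0 0 0;0 0 0 0;0 0 0 0;0 0 0 0",
  "grip": 1,
  "grip_force": 12
}}

```text
t: 25.73
tool_pos: [0.4454, -0.0731, 0.0876]
orientation: [-2.064, -2.368, 0.0]
force: [-0.5, 0.4, 0.3]
opening: 0.0409
gripper_force: 12.0
```

>>> {"method": "servo_tool", "body": {
  "plan": "0 0 -0.015 0;0 0 -0.04 0;0 0 -0.08 0;0 0 -0.12 0;0 0 -0.155 0;0 0 -0.175 0;0 0 -0.185 0;0 0 -0.185 0;0 0 -0.185 0"
}}

```text
t: 26.48
tool_pos: [0.4452, -0.073, 0.2715]
orientation: [-2.064, -2.367, 0.001]
force: [-0.3, -0.1, -1.4]
opening: 0.0411
gripper_force: 11.9
```

```bash
python3 w.py .5679,.2256,.27,8
```

```text
t 26.48 tcp [ 0.4452 -0.073   0.2715] yyaw 7.8 tilt 0.05 q1,q6 [-16. -24.] F [-0.28 -0.09 -1.37] open 0.0411 gf 11.9
shift [0.2791 0.1622 0.0015] turn,q6: [(np.float64(-0.2), 7)] rows 8
```

>>> {"method": "servo_tool", "body": {
  "plan": "0.012 0.007 0 0;0.035 0.02 0 0;0.066 0.038 0 0;0.098 0.057 0 0;0.13 0.076 0 0;0.162 0.094 0 0;0.194 0.113 0 0;0.223 0.13 0 0;0.248 0.144 0 0;0.266 0.155 0 0;0.276 0.16 0 0;0.279 0.162 0 0"
}}

```text
t: 27.48
tool_pos: [0.5669, 0.2266, 0.2694]
orientation: [-2.061, -2.368, 0.006]
force: [-0.0, -0.1, -1.6]
opening: 0.0412
gripper_force: 12.0
```

>>> {"method": "servo_tool", "body": {
  "plan": "0 0 0 0;0 0 0 0;0 0 0 0;0 0 0 0"
}}

```text
t: 27.82
tool_pos: [0.5679, 0.2242, 0.2728]
orientation: [2.066, 2.366, 0.0]
force: [-0.6, -0.1, -1.5]
opening: 0.041
gripper_force: 12.0
```

```bash
python3 w.py .5679,.2256,.0965,8
```

```text
t 27.82 tcp [0.5679 0.2242 0.2728] yyaw 7.7 tilt 0.02 q1,q6 [17.  9.] F [-0.58 -0.14 -1.47] open 0.041 gf 12.0
shift [0.0015 0.0002 0.1763] turn,q6: [(np.float64(-0.3), 9)] rows 5
```

>>> {"method": "servo_tool", "body": {
  "plan": "0.001 0 0.02 0;0.001 0 0.05 0;0.001 0 0.085 0;0.001 0 0.115 0;0.001 0 0.138 0;0.001 0 0.154 0;0.001 0 0.164 0;0.001 0 0.17 0;0.001 0 0.174 0;0.001 0 0.176 0;0.001 0 0.176 0;0.001 0 0.176 0"
}}

```text
t: 28.82
tool_pos: [0.5686, 0.2266, 0.0979]
orientation: [2.064, 2.367, 0.002]
force: [0.8, -0.9, -0.7]
opening: 0.0412
gripper_force: 12.0
```

```bash
python3 w.py .5679,.2256,.096,n
```

```text
t 28.82 tcp [0.5686 0.2266 0.0979] yyaw 7.8 tilt 0.11 q1,q6 [17.  9.] F [ 0.81 -0.85 -0.7 ] open 0.0412 gf 12.0
shift [-0.0009 -0.0008  0.0019] turn,q6: [(0.0, 9)] rows 1
```

>>> {"method": "servo_tool", "body": {
  "plan": "-0.001 -0.001 0.001 0;-0.001 -0.001 0.002 0;-0.001 -0.001 0.003 0;-0.001 -0.001 0.003 0;-0.001 -0.001 0.003 0"
}}

```text
t: 29.23
tool_pos: [0.5681, 0.2254, 0.0953]
orientation: [2.064, 2.367, 0.004]
force: [0.6, 0.0, 5.7]
opening: 0.0411
gripper_force: 12.0
```

>>> {"method": "servo_tool", "body": {
  "plan": "0 0 0 0;0 0 0 0;0 0 0 0;0 0 0 0;0 0 0 0;0 0 0 0;0 0 0 0;0 0 0 0",
  "grip": -0.5
}}

```text
t: 29.9
tool_pos: [0.5669, 0.2252, 0.0936]
orientation: [-2.065, -2.368, 0.0]
force: [-0.4, -0.7, -0.0]
opening: 0.0698
gripper_force: 0.0
```

>>> {"method": "servo_tool", "body": {
  "plan": "0 0 -0.01 0;0 0 -0.03 0;0 0 -0.07 0;0 0 -0.11 0;0 0 -0.145 0;0 0 -0.155 0;0 0 -0.155 0",
  "grip": -1
}}

```text
t: 30.48
tool_pos: [0.5692, 0.226, 0.2548]
orientation: [2.061, 2.364, 0.012]
force: [1.3, 0.1, 0.2]
opening: 0.0932
gripper_force: 0.0
```

```bash
python3 w.py .4159,.1633,.25,8
```

```text
t 30.48 tcp [0.5692 0.226  0.2548] yyaw 7.8 tilt 0.52 q1,q6 [17.  9.] F [1.26 0.11 0.16] open 0.0932 gf 0.0
shift [-0.0412 -0.1605  0.0033] turn,q6: [(np.float64(-0.2), 9)] rows 4
```

>>> {"method": "servo_tool", "body": {
  "plan": "-0.01 -0.038 0.001 0;-0.02 -0.078 0.002 0;-0.03 -0.118 0.003 0;-0.038 -0.148 0.003 0;-0.041 -0.16 0.003 0;-0.041 -0.16 0.003 0;-0.041 -0.16 0.003 0;-0.041 -0.16 0.003 0;-0.041 -0.16 0.003 0"
}}

```text
t: 31.23
tool_pos: [0.4146, 0.163, 0.2451]
orientation: [-2.064, -2.368, 0.001]
force: [0.6, 0.5, 0.6]
opening: 0.0931
gripper_force: 0.0
```

```bash
python3 w.py .4159,.1633,.086,8
```

```text
t 31.23 tcp [0.4146 0.163  0.2451] yyaw 7.8 tilt 0.04 q1,q6 [15.  7.] F [0.57 0.47 0.58] open 0.0931 gf 0.0
shift [1.000e-04 1.500e-03 1.591e-01] turn,q6: [(np.float64(-0.2), 7)] rows 4
```

>>> {"method": "servo_tool", "body": {
  "plan": "0 0.001 0.03 0;0 0.001 0.07 0;0 0.001 0.11 0;0 0.001 0.14 0;0 0.001 0.155 0;0 0.001 0.158 0;0 0.001 0.158 0;0 0.001 0.158 0"
}}

```text
t: 31.9
tool_pos: [0.416, 0.1633, 0.0886]
orientation: [2.064, 2.368, 0.001]
force: [1.4, 0.3, 0.6]
opening: 0.0932
gripper_force: 0.0
```

>>> {"method": "servo_tool", "body": {
  "plan": "0 0 0 0;0 0 0 0;0 0 0 0;0 0 0 0;0 0 0 0;0 0 0 0;0 0 0 0;0 0 0 0;0 0 0 0;0 0 0 0;0 0 0 0;0 0 0 0",
  "grip": 1,
  "grip_force": 12
}}

```text
t: 32.9
tool_pos: [0.415, 0.163, 0.0876]
orientation: [2.065, 2.368, -0.0]
force: [0.1, -0.3, 0.0]
opening: 0.0405
gripper_force: 11.9
```

>>> {"method": "servo_tool", "body": {
  "plan": "0 0 -0.015 0;0 0 -0.04 0;0 0 -0.08 0;0 0 -0.12 0;0 0 -0.155 0;0 0 -0.175 0;0 0 -0.185 0;0 0 -0.185 0;0 0 -0.185 0"
}}

```text
t: 33.65
tool_pos: [0.4148, 0.1629, 0.2715]
orientation: [-2.064, -2.367, 0.001]
force: [0.1, 0.0, -1.9]
opening: 0.0404
gripper_force: 11.9
```

```bash
python3 w.py .5894,.0711,.27,8
```

```text
t 33.65 tcp [0.4148 0.1629 0.2715] yyaw 7.8 tilt 0.06 q1,q6 [15.  7.] F [ 0.14  0.03 -1.87] open 0.0404 gf 11.9
shift [-0.1147  0.1605  0.0014] turn,q6: [(np.float64(-0.2), -8)] rows 5
```

>>> {"method": "servo_tool", "body": {
  "plan": "-0.006 0.008 0 0;-0.017 0.024 0 0;-0.031 0.044 0 0;-0.046 0.064 0 0;-0.061 0.085 0 0;-0.076 0.106 0 0;-0.09 0.126 0 0;-0.102 0.143 0 0;-0.11 0.154 0 0;-0.114 0.16 0 0;-0.115 0.1605 0 0;-0.115 0.1605 0 0"
}}

```text
t: 34.65
tool_pos: [0.5891, 0.0706, 0.2709]
orientation: [-2.064, -2.366, 0.003]
force: [0.1, 0.2, -2.0]
opening: 0.0408
gripper_force: 11.9
```

```bash
python3 w.py .5894,.0711,.0965,8
```

```text
t 34.65 tcp [0.5891 0.0706 0.2709] yyaw 7.8 tilt 0.17 q1,q6 [ 2. -6.] F [ 0.08  0.17 -2.01] open 0.0408 gf 11.9
shift [0.0004 0.0009 0.1744] turn,q6: [(np.float64(-0.2), -6)] rows 5
```

>>> {"method": "servo_tool", "body": {
  "plan": "0 0 0.02 0;0 0 0.05 0;0 0 0.085 0;0 0 0.115 0;0 0 0.138 0;0 0 0.154 0;0 0 0.164 0;0 0 0.17 0;0 0 0.174 0;0 0 0.175 0;0 0 0.175 0;0 0 0.175 0"
}}

```text
t: 35.65
tool_pos: [0.5905, 0.071, 0.099]
orientation: [2.064, 2.367, 0.002]
force: [-0.5, -0.1, -1.6]
opening: 0.0407
gripper_force: 11.9
```

```bash
python3 w.py .5894,.0711,.096,n
```

```text
t 35.65 tcp [0.5905 0.071  0.099 ] yyaw 7.8 tilt 0.11 q1,q6 [ 2. -6.] F [-0.48 -0.08 -1.62] open 0.0407 gf 11.9
shift [ 0.0003 -0.0011  0.003 ] turn,q6: [(0.0, -6)] rows 1
```

>>> {"method": "servo_tool", "body": {
  "plan": "0 0 0.001 0;0 -0.001 0.002 0;0 -0.001 0.003 0;0 -0.001 0.003 0;0 -0.001 0.003 0"
}}

```text
t: 36.07
tool_pos: [0.5894, 0.0708, 0.0954]
orientation: [2.064, 2.367, 0.002]
force: [1.1, 0.9, 3.1]
opening: 0.0405
gripper_force: 12.0
```

>>> {"method": "servo_tool", "body": {
  "plan": "0 0 0 0;0 0 0 0;0 0 0 0;0 0 0 0;0 0 0 0;0 0 0 0;0 0 0 0;0 0 0 0",
  "grip": -0.5
}}

```text
t: 36.73
tool_pos: [0.5886, 0.0708, 0.0946]
orientation: [-2.065, -2.368, 0.0]
force: [-0.9, 0.6, -0.1]
opening: 0.0699
gripper_force: 0.0
```

>>> {"method": "servo_tool", "body": {
  "plan": "0 0 -0.01 0;0 0 -0.03 0;0 0 -0.07 0;0 0 -0.11 0;0 0 -0.145 0;0 0 -0.17 0;0 0 -0.18 0",
  "grip": -1
}}

```text
t: 37.32
tool_pos: [0.5905, 0.0709, 0.2813]
orientation: [2.061, 2.363, 0.009]
force: [-0.1, -0.4, 0.0]
opening: 0.0931
gripper_force: 0.0
```

>>> {"method": "servo_tool", "body": {
  "plan": "-0.01 -0.03 -0.005 0;-0.05 -0.05 -0.01 0;-0.09 -0.07 -0.01 0;-0.13 -0.09 -0.01 0;-0.17 -0.1 -0.01 0;-0.2 -0.11 -0.01 0;-0.22 -0.12 -0.01 0;-0.22 -0.12 -0.01 0;-0.22 -0.12 -0.01 0;-0.22 -0.12 -0.01 0"
}}

```text
t: 38.15
tool_pos: [0.4996, -0.1629, 0.2841]
orientation: [-2.064, -2.367, -0.0]
force: [-0.3, 0.5, 0.4]
opening: 0.0929
gripper_force: 0.0
```

```bash
python3 w.py; python3 -c "
from h import *
c=eyes.read_camera('scene');cv2.imwrite('pics/g7.png',cv2.resize(c['image'],None,fx=1.5,fy=1.5))
c=eyes.read_camera('top');cv2.imwrite('pics/g8.png',cv2.resize(c['image'][110:265,120:310],None,fx=4,fy=4,interpolation=cv2.INTER_CUBIC))"
```

```text
t 38.15 tcp [ 0.4996 -0.1629  0.2841] yyaw 7.8 tilt 0.07 q1,q6 [-24. -31.] F [-0.29  0.53  0.41] open 0.0929 gf 0.0
```

View pics/g7.png

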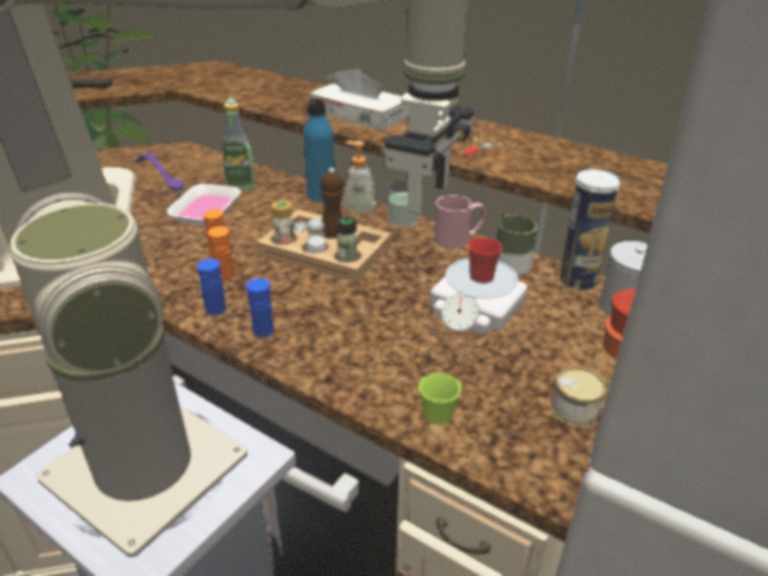

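View pics/g8.png

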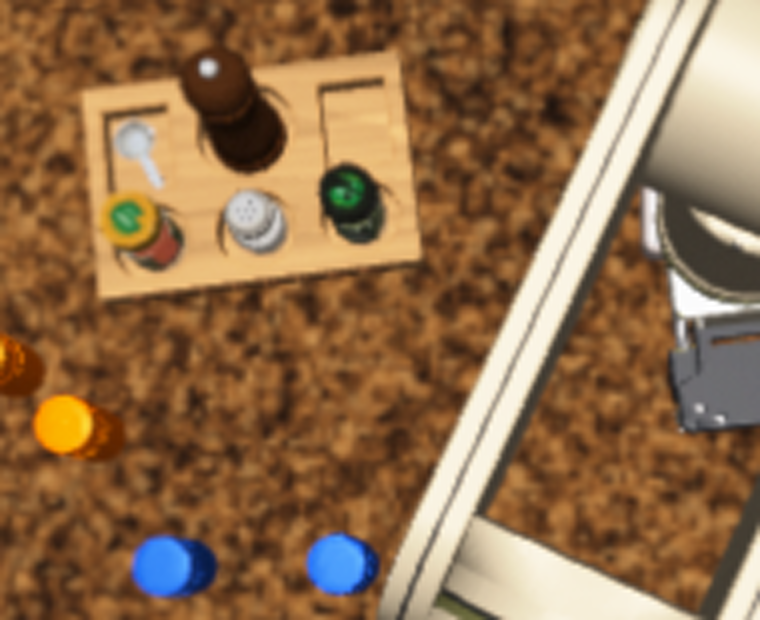

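Both views show gold at left (130,221), salt in the middle (250,212), black at right (349,195) and the mill behind (knob 207,67). All are upright, and the beaker is on the pan. One check of the seating heights and offsets, then hand in.

```bash
python3 - <<'E'
from m import *
for n,X,Y,z in(('goldW',130,221,.114),('saltW',250,212,.098),('blackW',349,195,.113),('millW',207,67,.178)):
    p=at(c,(X+.5)/4-.5+120,(Y+.5)/4-.5+110,z)[:2]; print(n,((p-W[n])@R*1000).round(1))
p=None
E
```

```text
goldW [-2.9 -3.6]
saltW [-3. -7.]
blackW [-2.9 -0.8]
millW [3.7 0.5]
```

```bash
python3 -c "
from plant import robot
print(robot.close_job())"
```

```text
the job is handed in; nothing more can be done
None
```

I handed the job in at about 38 s; no verdict came back. The last pictures showed the red beaker standing on the scale pan and the gold jar, salt, black jar and mill upright in their wells, measured within about 8 mm of centre, with everything released.

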